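# Shorten the sampling arm by one hole and lower the cannula into the vessel

### The arm

A 6-joint arm with a two-finger parallel gripper is mounted at the origin on the work surface. World frame = base frame: x ahead of the robot, y to its left, z up, the work surface at z = 0. Lengths are in m, angles in degrees, forces in N, time in s.
With the tool pointing down it reaches from about 0.25 to 0.85 m from the base axis. Payload 12.5 kg.
Tool frame: the origin (TCP) lies midway between the tips of the shut fingers; the grasp point (between the pads) lies 19 mm behind it (robot.grip_depth is the distance from the TCP to the grasp point, in m); z points along the fingers, y is the line along which they close (so a half turn about z gives the same grasp; the last joint's range is limited). The gripper opens to 93 mm and grips with 3 to 60 N. Pads are 15 mm wide; open, the fingers measure 128 mm over their backs; the gripper's body (75 mm by 188 mm) begins 65 mm behind the grasp point.
Start: joints at [-69.248, 20.094, 94.641, -0, 65.266, -4.847], TCP at [0.238, -0.496, 0.219] pointing down, gripper open.
Joint ranges: [-157.81, 157.81], [-45, 120.19], [0.68, 151.7], [-89.99, 269.99], [4.06, 180], [-164.3, 164.3]. Speed limits (degrees/s): [127.2, 127.2, 159.86, 180, 180, 180].

### API

Orientations are given as a 3x3 rotation matrix whose columns are the frame's x, y, z axes.
In Python, from plant import monitor, vision, robot gives the robot as it stands.
- The arm moves only by the tool play_rows, never from a script. Its argument "moves" is a list of rows, each an object with "slide": the shift along the world's x, y, z in mm, a list of three; "twist": the turn, a rotation vector about the world's x, y, z in rad, a list of three. A call has 1 to 8 rows; each row shifts and turns the commanded pose from where the row before left it; what a row does not reach is not made up. A row lasts 1/8 s, in which the tool goes at most 62.5 mm and 10.7 degrees, less where a joint would pass 70% of its speed; a pose out of reach is approached as far as the arm can. A call is refused whole if a number of a shift passes 62.5 or a number of a turn 0.188, either way. A call with a gripper value outside its range is refused whole. "fingers" is the opening, from -1 (shut) to 1 (fully open), so that 0 is half open, set as the call begins (left out, the last holds). The fingers move at their own pace and stop on an object; "force" is the grip in N (left out, the last holds). Time passes only in rows, so rows that do not move let the fingers close. It gives the time, the measured TCP pose, the force, the opening and the grip force at its end, in the units of the state.
- monitor.sense(): the state, without advancing time (a new reading comes with each control period).
- vision.read_camera(name): name is "side" or "top"; returns the picture (400x640x3 uint8, blue, green, red); there is no depth.
- vision.get_calibration(name): a dict with "intrinsics" (3x3 intrinsics, pixels), "R" (3x3) and "t" (3): a world point X has camera coordinates R X + t. Camera axes: x right, y down, z forward; pixel columns grow to the right and rows downward; lengths in m; the calibration is good to about 2 mm. A picture is of the moment at which its call begins. get_calibration takes no time and is no camera call.
- robot.close_job(): hands the job in; it is judged then, once.
The state is a dict: "time": time; "qpos": joint angles; "joint_vel": joint speeds; "joint_efforts": joint torques, N m; "ee_pos": TCP position; "tool_rot": TCP orientation; "ft_force": force on the tool from outside, world axes, zero at the start; "ft_torque": the same for the moment, N m; "width": opening from 0.0 (shut) to 1.0 (fully open); "finger_force": force on a finger pad.
Only numpy, scipy, OpenCV 4.12 (cv2) and the standard library are available. Lean on these libraries where they do the work, as an engineer would, in place of code of your own. Each camera call takes 0.05 s, during which the arm holds its last target. There are 200 camera calls.

### The job

Shorten the telescoping sampling arm by exactly one hole: press its sprung button in, slide the sleeve towards the post and let the button spring fully out in the next hole, without ramming the latch. Then gently push the cannula's knob down, through the port in the vessel's lid, until the knob sits fully home on its holder. Leave the other things on the bench where they are.

Things in the scene. Friction and masses are not known exactly. Their poses are not given: they have to be found in the camera images.
- stand: Fixed stand: blue base plate 110 x 360 x 12 mm, a level telescoping arm above it, axis at z = 160 mm. Origin on the table right below the button. The arm runs along the stand's y: steel post with black clamp (178 mm high, face at y = -142 mm) at y = -160 mm, from it a fixed square inner tube towards +y. The button is on the arm's +x side.
- port (a point): Centre of the port, a slot 14 mm (x) by 32 mm (y), in the top of the vessel's black lid (70 x 86 mm; top 90 mm above the table; glass vessel below), at stand y = +87 mm. The cannula is above it once the arm is one hole shorter; before that it strikes the lid.
- sleeve: Square aluminium tube, 28 mm wide (x), 30 high, own y = -50 to +140 mm, ending in the cannula's black holder (36 x 30 x 30 mm). Friction about 2 N; shortening moves it to stand -y. Origin on its axis, axes as the stand's, above the stand's origin at the start. Its +x wall has latch holes 10 mm long, joined by a slot; the next hole is 28 to 48 mm towards +y, different each time: feel for it.
- button: Steel stem, 5 mm across, on the fixed inner tube. Origin at its outer end: stand x = 19 (5 mm proud of the sleeve), y = 0, z = 160 mm when out. Pushed to -x: 4 N at first, 10 N flush; free from 3 mm in. Pinching the sleeve over it presses it and grips the sleeve. Between holes it is 2 to 3 mm proud; in the next hole it springs out and stops the sleeve hard; over 20 N there harms it.
- cannula: Steel tube, 6 mm across, upright in the holder (sleeve x = 0, y = 125 mm), black knob on top 26 mm across, 15 mm thick, on a 16 mm collar. Origin at the centre of the knob's top. Stays where left (friction about 3 N), slides straight down to a hard stop: home, the top is 37 mm above the sleeve's axis (collar on the holder), 77 to 87 mm at the start. More than 25 N bends it.
- vial: Bystander: capped vial 24 mm across, 45 mm high, standing on the stand's base plate; origin under its centre.
- beaker: Bystander: open glass beaker 66 mm across, 85 mm high, beside the stand; origin under its centre.
- amber_bottle: Bystander: amber glass bottle 52 mm across, 110 mm high, beside the stand; origin under its centre.
- spatula: Bystander: lab spatula 190 mm long, lying in front of the stand; origin at its middle, underneath.
- tablet_jar: Bystander: white jar 68 mm across, 80 mm high; origin under its centre.
- spare_paddle: Bystander: spare stirring paddle, steel rod 250 mm long with a flat blade, lying; origin near its middle, underneath.
- stopper: Bystander: rubber stopper 40 mm across, 30 mm high; origin under its centre.

How it is judged (in metres and radians):
On the way, in this order (a step that is already met when the one before it is completed fails the run):
1. the sleeve is one hole shorter and the button has sprung fully out in that hole (y of sleeve in the frame of stand between -0.0505 and -0.0255 m and x of button in the frame of stand above 0.018 m), for 0.2 s.
2. the cannula is fully down in its holder (z of cannula in the frame of sleeve below 0.0395 m), for 0.2 s.
At the end, for the whole second after the job is handed in: The sleeve has moved one hole (25.5 to 50.5 mm) towards the post, the button stands fully out in that hole (within 1 mm), the cannula's knob is home on its holder (within 2.5 mm), and all is at rest (all of step 1 and z of cannula in the frame of sleeve below 0.0395 m and linear speed of each of sleeve, cannula below 0.01 m/s); the robot touches nothing.
It fails at once if the latch is rammed: more than 20 N between button and sleeve (contact force between button and sleeve above 20 N).
It fails at once if the cannula is pressed with more than 25 N (contact force between cannula and anything else above 25 N).
It fails at once if a bystander is moved by more than 30 mm (distance of any of vial, beaker, amber_bottle, spatula, tablet_jar, spare_paddle, stopper from where it was at the start of the episode above 0.03 m).
It also fails if it takes over 51 s, if anything falls off the work surface, if the arm or the gripper's body presses on something with over 40 N, if the wrist force passes 120 N, or if a joint passes its speed limit or range.

## Working session

There is one attempt and no reset: what is moved stays moved. The work goes in short steps, Python scripts to look and compute and a tool call to move; the robot and the scene stay as the last step left them, time stands still between calls to the robot, and variables do not carry over. Pictures are saved under pics/ and viewed, at most 10 in all, crops included, and the job is handed in when it is done.

Besides the shell and the picture viewer there is one more tool, called after ">>>" as name(argument=value, ...), one argument or row to a line, values as JSON. play_rows: Moves the arm, as the interface text tells. Its arguments: {"type":"object","properties":{"moves":{"type":"array","items":{"type":"object","properties":{"slide":{"type":"array","items":{"type":"number"}},"twist":{"type":"array","items":{"type":"number"}}}}},"fingers":{"type":"number"},"force":{"type":"number"}},"required":["moves"]}

```bash
mkdir -p pics; ls; python3 - <<'E'
from plant import monitor, vision, robot
import cv2
for n in("side","top"):
    cv2.imwrite(f"pics/{n}0.png",vision.read_camera(n)); c=vision.get_calibration(n); print(n,c)
print(monitor.sense())
E
```

```text
pics
side {'intrinsics': array([[419.27736417,   0.        , 314.63013769],
       [  0.        , 419.27736417, 200.44585967],
       [  0.        ,   0.        ,   1.        ]]), 'R': array([[-0.82948734, -0.55848787,  0.00648497],
       [-0.35293092,  0.51511666, -0.78108552],
       [ 0.43288627, -0.6501893 , -0.62439039]]), 't': array([0.45582299, 0.36597684, 0.89965378])}
top {'intrinsics': array([[496.12007077,   0.        , 326.23487375],
       [  0.        , 496.12007077, 196.05281085],
       [  0.        ,   0.        ,   1.        ]]), 'R': array([[-0.01052899, -0.99992516, -0.00623019],
       [-0.99482282,  0.01110466, -0.10101604],
       [ 0.10107766,  0.00513433, -0.99486529]]), 't': array([-0.04488053,  0.5916515 ,  1.61464745])}
{'time': 0.1, 'qpos': array([-6.92492962e+01,  2.01203829e+01,  9.46710571e+01, -7.73391886e-04,
        6.52663874e+01, -4.84713439e+00]), 'joint_vel': array([-0.07844465, -0.00827186, -0.12112504,  0.06055325, -0.13427057,
        0.01585414]), 'joint_efforts': array([-3.60340064e-04, -4.98031747e+01, -2.85704541e+01,  6.99923979e-02,
        2.38642335e-02, -4.75325533e-05]), 'ee_pos': array([ 0.23754403, -0.49572934,  0.21817833]), 'tool_rot': array([[ 9.01846399e-01,  4.32056635e-01, -3.69053976e-04],
       [ 4.32056787e-01, -9.01845913e-01,  9.39462161e-04],
       [ 7.30710397e-05, -1.00670284e-03, -9.99999491e-01]]), 'ft_force': array([-0.24008587, -0.61749797, -0.26073259]), 'ft_torque': array([-0.0118704 ,  0.01066086,  0.00302089]), 'finger_force': 0.0, 'width': 1.0028179374092008}
```

View pics/side0.png

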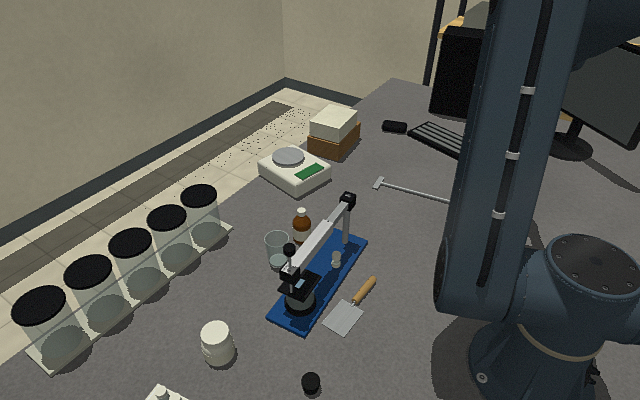

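View pics/top0.png

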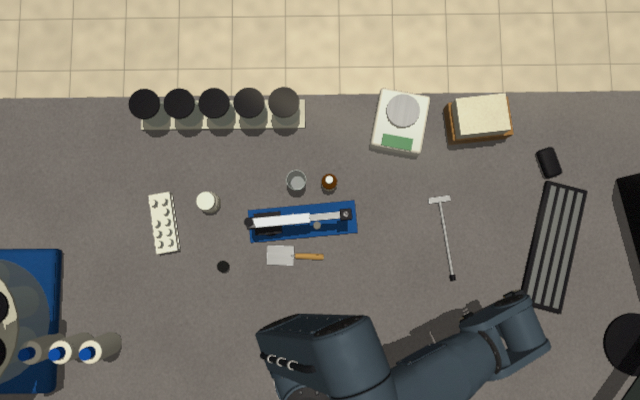

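The side view shows the stand at about (318,280), with the knob near (289,248) and the clamp near (347,199). In the top view the plate spans (248,205) to (357,240), the knob is at about (250,222) and the clamp at about (346,214). Next I'll fit the stand pose.

```bash
cat > h.py <<'E'
import numpy as np, cv2
from plant import monitor, vision, robot
def ray(n,uv):
    c=vision.get_calibration(n);K=c["intrinsics"];R=np.array(c["R"]);t=np.array(c["t"])
    return -R.T@t, R.T@np.linalg.inv(K)@np.array([uv[0],uv[1],1.])
def onz(n,uv,z):
    o,d=ray(n,uv); return o+d*(z-o[2])/d[2]
def proj(n,X):
    c=vision.get_calibration(n); p=c["intrinsics"]@(np.array(c["R"])@X+c["t"]); return p[:2]/p[2]
def two(u1,u2):
    A=[];b=[]
    for n,u in(("side",u1),("top",u2)):
        o,d=ray(n,u);d/=np.linalg.norm(d);P=np.eye(3)-np.outer(d,d);A.append(P);b.append(P@o)
    return np.linalg.lstsq(np.vstack(A),np.hstack(b),rcond=None)[0]
E
python3 - <<'E'
from h import *
for n in("top","side"):
    im=cv2.imread(f"pics/{n}0.png"); h=cv2.cvtColor(im,cv2.COLOR_BGR2HSV)
    m=cv2.inRange(h,(100,120,40),(125,255,255))
    x0,y0,x1,y1=(235,190,370,250) if n=="top" else (250,220,380,340)
    z=np.zeros_like(m); z[y0:y1,x0:x1]=m[y0:y1,x0:x1]
    p=np.argwhere(z)[:,::-1]
    w=np.array([onz(n,q,.012)[:2] for q in p],np.float32)
    r=cv2.minAreaRect(w); print(n,r, cv2.boxPoints(r).round(4).tolist())
    c=im[y0-20:y1+10,x0-10:x1+10]
    cv2.imwrite(f"pics/{n}_c.png",cv2.resize(c,None,fx=4.5,fy=4.5 if n=="top" else 4,interpolation=cv2.INTER_CUBIC))
E
```

```text
top ((0.5100552439689636, 0.02997879683971405), (0.10819825530052185, 0.35678672790527344), 4.777190208435059) [[0.44130000472068787, 0.20319999754428864], [0.47099998593330383, -0.15230000019073486], [0.5788000226020813, -0.14329999685287476], [0.5490999817848206, 0.21230000257492065]]Traceback (most recent call last):
  File "<stdin>", line 8, in <module>
  File "h.py", line 7, in onz
    o,d=ray(n,uv); return o+d*(z-o[2])/d[2]
        ~~~^^^^^^
  File "h.py", line 4, in ray
    c=vision.get_calibration(n);K=c["intrinsics"];R=np.array(c["R"]);t=np.array(c["t"])
ValueError: time passes only in moves, steps and waits
```

View pics/top_c.png

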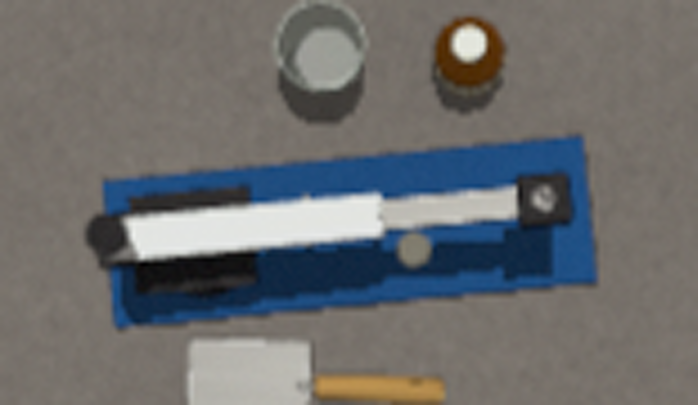

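The crop shows the sleeve, white, from (130,235) to (382,212). The clamp is at (545,200), the vial at (413,250), and the button is a tiny spot at (305,196) on the far (+x) side. Next I'll measure the sleeve's top surface.

```bash
sed -i 's/^def ray/C={n:vision.get_calibration(n) for n in("side","top")}\ndef ray/; s/c=vision.get_calibration(n)/c=C[n]/' h.py
python3 - <<'E'
from h import *
im=cv2.imread("pics/top0.png"); 
def rect(m,x0,y0,x1,y1,z):
    q=np.zeros_like(m);q[y0:y1,x0:x1]=m[y0:y1,x0:x1]
    n,l,s,_=cv2.connectedComponentsWithStats(q); k=1+np.argmax(s[1:,4]); p=np.argwhere(l==k)[:,::-1]
    w=np.array([onz("top",a,z)[:2] for a in p],np.float32)
    r=cv2.minAreaRect(w); return r,w
m=cv2.inRange(im,(205,205,205),(255,255,255))
r,w=rect(m,245,195,370,240,.175);print("sleeve",r,cv2.boxPoints(r).round(4).tolist(),w.mean(0))
g=im.max(2); md=((g<60)*255).astype(np.uint8)
r,w=rect(md,335,195,365,225,.178);print("clamp",r,w.mean(0))
r,w=rect(md,240,212,256,232,.242);print("knob",r,w.mean(0))
print("btn",onz("top",(225+305/4.5,170+196/4.5),.160))
hs=cv2.cvtColor(im,cv2.COLOR_BGR2HSV)
print("beaker",onz("top",(225+320/4.5,170+45/4.5),.085),"amber",onz("top",(225+469/4.5,170+43/4.5),.11))
im=cv2.imread("pics/side0.png")
cv2.imwrite("pics/side_c.png",cv2.resize(im[180:340,250:390],None,fx=3.7,fy=3.7,interpolation=cv2.INTER_CUBIC))
E
```

```text
sleeve ((0.5062025785446167, 0.08344394713640213), (0.023977093398571014, 0.16551543772220612), 4.819663047790527) [[0.48730000853538513, 0.164900004863739], [0.5012000203132629, -0.0], [0.5250999927520752, 0.0020000000949949026], [0.5112000107765198, 0.16689999401569366]] [0.50618863 0.08342222]
clamp ((0.518280565738678, -0.10927815735340118), (0.033036407083272934, 0.036072228103876114), 89.36990356445312) [ 0.5187005  -0.10857813]
knob ((0.4888545572757721, 0.16860578954219818), (0.044590581208467484, 0.022291764616966248), 21.954715728759766) [0.49310428 0.17002618]
btn [0.52553779 0.05034593 0.16      ]
beaker [0.63847113 0.04470792 0.085     ] amber [ 0.63532063 -0.06170804  0.11      ]
```

View pics/side_c.png

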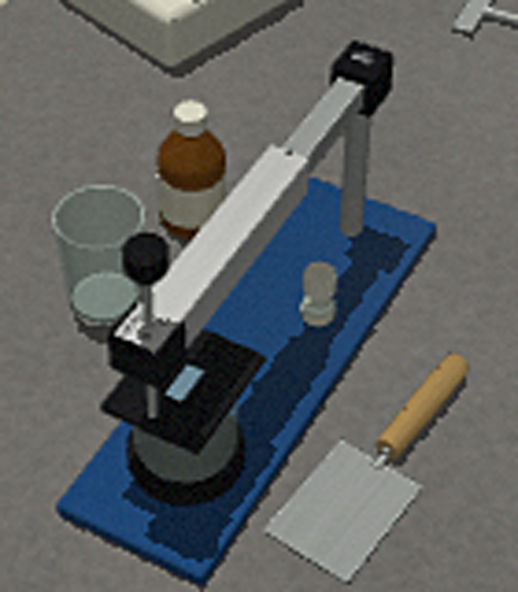

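The side view confirms the layout: the knob is raised at the near end, and there is free space on both flanks of the sleeve near the button. I estimate the stand origin at (0.5085, 0.0495) with a yaw of 4.8°. Moving now.

>>> play_rows(
  moves=[
    {"slide": [24, 48, 11], "twist": [0, 0, 0.15]},
    {"slide": [24, 48, 11], "twist": [0, 0, 0.15]},
    {"slide": [24, 48, 11], "twist": [0, 0, 0.15]},
    {"slide": [24, 48, 11], "twist": [0, 0, 0.15]},
    {"slide": [24, 48, 11], "twist": [0, 0, 0.15]},
    {"slide": [24, 48, 11], "twist": [0, 0, 0.15]},
    {"slide": [24, 48, 11], "twist": [0, 0, 0.15]},
    {"slide": [24, 48, 11], "twist": [0, 0, 0.15]},
  ],
  fingers=1,
  force=25,
)

```text
time: 1.1
ee_pos: [0.4301, -0.1103, 0.3069]
tool_rot: [[-0.081, 0.997, -0.0], [0.997, 0.081, -0.0], [-0.0, -0.0, -1.0]]
ft_force: [1.3, 0.5, 0.8]
width: 0.999
finger_force: 0.0
```

>>> play_rows(
  moves=[
    {"slide": [25, 50, 0]},
    {"slide": [25, 50, 0]},
    {"slide": [20, 45, 0]},
    {"slide": [8, 18, 0]},
    {"slide": [0, 0, 0]},
  ],
)

```text
schema error: expected keys slide, twist
```

```bash
python3 - <<'E'
from h import *
s=monitor.sense();print(s["time"],s["ee_pos"],s["tool_rot"].round(4).tolist(),s["ft_force"],s["qpos"])
E
```

```text
1.1 [ 0.43005165 -0.11026925  0.30694743] [[-0.0808, 0.9967, -0.0001], [0.9967, 0.0808, -0.0], [-0.0, -0.0001, -1.0]] [1.32464372 0.45273736 0.77847071] [-2.03915684e+01  3.78443561e+00  1.02304496e+02 -3.08740636e-03
  7.39138142e+01 -2.50261763e+01]
```

>>> play_rows(
  moves=[
    {"slide": [25, 50, 0], "twist": [0, 0, 0.003]},
    {"slide": [25, 50, 0], "twist": [0, 0, 0]},
    {"slide": [20, 45, -20], "twist": [0, 0, 0]},
    {"slide": [8, 18, -20], "twist": [0, 0, 0]},
    {"slide": [0, 0, -20], "twist": [0, 0, 0]},
    {"slide": [0, 0, -20], "twist": [0, 0, 0]},
    {"slide": [0, 0, 0], "twist": [0, 0, 0]},
  ],
)

```text
time: 1.98
ee_pos: [0.5068, 0.0511, 0.2254]
tool_rot: [[-0.079, 0.997, -0.003], [0.997, 0.079, 0.0], [0.0, -0.003, -1.0]]
ft_force: [0.0, 0.2, -0.6]
width: 1.0
finger_force: 0.0
```

```bash
python3 - <<'E'
from h import *
s=monitor.sense();print(s["ee_pos"],s["ft_force"])
cv2.imwrite("pics/s1.png",cv2.resize(vision.read_camera("side")[150:330,220:400],None,fx=3.3,fy=3.3,interpolation=cv2.INTER_CUBIC))
E
```

```text
[0.50684526 0.05107739 0.22539389] [ 0.03745503  0.16745944 -0.58867861]
```

View pics/s1.png

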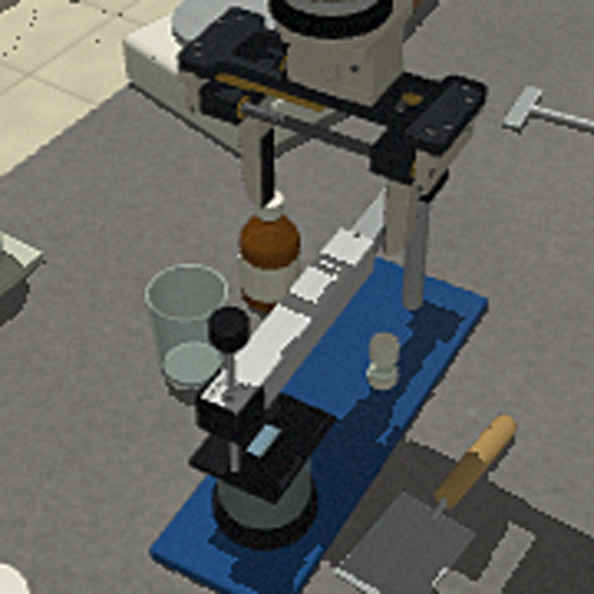

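The open fingers straddle the sleeve behind the knob and ahead of the clamp. Nothing is near them on either side. Descending.

>>> play_rows(
  moves=[
    {"slide": [1.5, 1.5, -20], "twist": [0, 0, 0.002]},
    {"slide": [0, 0, -20], "twist": [0, 0, 0]},
    {"slide": [0, 0, -20], "twist": [0, 0, 0]},
    {"slide": [0, 0, -15], "twist": [0, 0, 0]},
    {"slide": [0, 0, -9], "twist": [0, 0, 0]},
    {"slide": [0, 0, 0], "twist": [0, 0, 0]},
  ],
)

```text
time: 2.78
ee_pos: [0.5091, 0.0525, 0.1425]
tool_rot: [[-0.081, 0.997, -0.0], [0.997, 0.081, 0.0], [0.0, -0.0, -1.0]]
ft_force: [1.1, -0.3, -0.0]
width: 0.995
finger_force: 0.0
```

>>> play_rows(
  moves=[
    {"slide": [0, 0, 0], "twist": [0, 0, 0]},
    {"slide": [0, 0, 0], "twist": [0, 0, 0]},
    {"slide": [0, 0, 0], "twist": [0, 0, 0]},
    {"slide": [0, 0, 0], "twist": [0, 0, 0]},
  ],
  fingers=-0.15,
  force=20,
)

```text
time: 3.28
ee_pos: [0.5092, 0.0525, 0.1428]
tool_rot: [[-0.081, 0.997, 0.0], [0.997, 0.081, 0.0], [0.0, 0.0, -1.0]]
ft_force: [0.7, 0.6, 0.8]
width: 0.621
finger_force: 0.0
```

>>> play_rows(
  moves=[
    {"slide": [0, 0, -1], "twist": [0, 0, 0]},
    {"slide": [0, 0, 0], "twist": [0, 0, 0]},
    {"slide": [0, 0, 0], "twist": [0, 0, 0]},
    {"slide": [0, 0, 0], "twist": [0, 0, 0]},
  ],
  fingers=-1,
  force=25,
)

```text
time: 3.78
ee_pos: [0.5096, 0.0525, 0.1419]
tool_rot: [[-0.081, 0.997, 0.001], [0.997, 0.081, 0.0], [-0.0, 0.001, -1.0]]
ft_force: [2.7, -0.0, 2.0]
width: 0.3
finger_force: 25.0
```

>>> play_rows(
  moves=[
    {"slide": [0, 0, 0], "twist": [0, 0, 0]},
    {"slide": [0, 0, 0], "twist": [0, 0, 0]},
    {"slide": [0, 0, 0], "twist": [0, 0, 0]},
    {"slide": [0, 0, 0], "twist": [0, 0, 0]},
  ],
)

```text
time: 4.28
ee_pos: [0.5096, 0.0525, 0.1419]
tool_rot: [[-0.081, 0.997, 0.001], [0.997, 0.081, -0.0], [-0.0, 0.001, -1.0]]
ft_force: [5.1, 0.6, 3.2]
width: 0.294
finger_force: 25.0
```

>>> play_rows(
  moves=[
    {"slide": [0.08, -1, 0], "twist": [0, 0, 0]},
    {"slide": [0.08, -1, 0], "twist": [0, 0, 0]},
    {"slide": [0.08, -1, 0], "twist": [0, 0, 0]},
  ],
)

```text
time: 4.65
ee_pos: [0.5098, 0.05, 0.1419]
tool_rot: [[-0.081, 0.997, 0.001], [0.997, 0.081, 0.001], [0.001, 0.001, -1.0]]
ft_force: [5.1, 3.6, 1.7]
width: 0.302
finger_force: 25.0
```

>>> play_rows(
  moves=[
    {"slide": [0.08, -1, 0], "twist": [0, 0, 0]},
    {"slide": [0.08, -1, 0], "twist": [0, 0, 0]},
    {"slide": [0.08, -1, 0], "twist": [0, 0, 0]},
  ],
)

```text
time: 5.03
ee_pos: [0.51, 0.047, 0.1419]
tool_rot: [[-0.081, 0.997, 0.001], [0.997, 0.081, 0.001], [0.001, 0.001, -1.0]]
ft_force: [5.3, 3.1, 2.3]
width: 0.299
finger_force: 25.0
```

>>> play_rows(
  moves=[
    {"slide": [0.16, -2, 0], "twist": [0, 0, 0]},
    {"slide": [0.16, -2, 0], "twist": [0, 0, 0]},
    {"slide": [0.16, -2, 0], "twist": [0, 0, 0]},
    {"slide": [0.16, -2, 0], "twist": [0, 0, 0]},
    {"slide": [0.16, -2, 0], "twist": [0, 0, 0]},
    {"slide": [0.16, -2, 0], "twist": [0, 0, 0]},
    {"slide": [0, 0, 0], "twist": [0, 0, 0]},
  ],
)

```text
time: 5.9
ee_pos: [0.511, 0.0351, 0.1419]
tool_rot: [[-0.081, 0.997, 0.001], [0.997, 0.081, 0.001], [0.001, 0.001, -1.0]]
ft_force: [6.2, 5.0, 2.1]
width: 0.3
finger_force: 25.0
```

>>> play_rows(
  moves=[
    {"slide": [0, 0, 0], "twist": [0, 0, 0]},
    {"slide": [0, 0, 0], "twist": [0, 0, 0]},
    {"slide": [0.08, -1, 0], "twist": [0, 0, 0]},
    {"slide": [0.08, -1, 0], "twist": [0, 0, 0]},
    {"slide": [0.08, -1, 0], "twist": [0, 0, 0]},
  ],
  force=7,
)

```text
time: 6.52
ee_pos: [0.5112, 0.0324, 0.1419]
tool_rot: [[-0.081, 0.997, 0.001], [0.997, 0.081, 0.002], [0.001, 0.001, -1.0]]
ft_force: [5.0, 7.9, 2.0]
width: 0.297
finger_force: 7.0
```

```bash
python3 - <<'E'
from h import *
s=monitor.sense();print(s["ee_pos"],s["ft_force"])
cv2.imwrite("pics/s2.png",cv2.resize(vision.read_camera("top")[185:255,230:370],None,fx=5,fy=5,interpolation=cv2.INTER_CUBIC))
cv2.imwrite("pics/s2s.png",cv2.resize(vision.read_camera("side")[150:330,220:400],None,fx=3.3,fy=3.3,interpolation=cv2.INTER_CUBIC))
E
```

```text
[0.51121984 0.03242993 0.14185648] [4.9822131  7.91571515 2.02442857]
```

View pics/s2s.png

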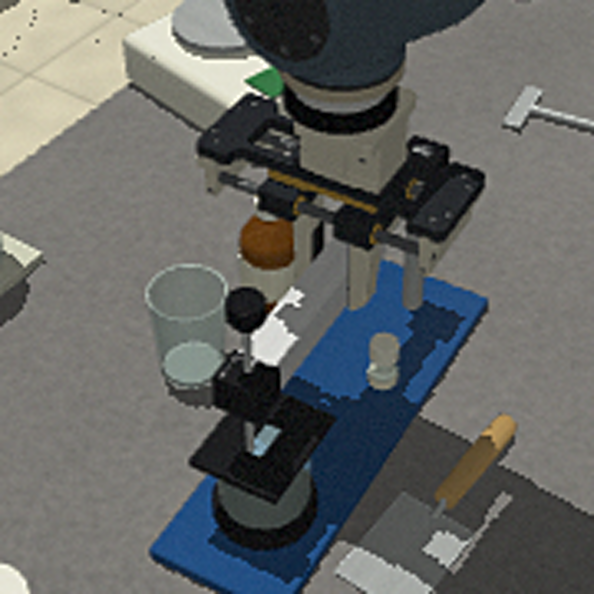

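The picture shows the sleeve shortened by about 20 mm, with the cannula's tip near the lid's slot and everything else unmoved. I'll keep going slowly with a light grip.

>>> play_rows(
  moves=[
    {"slide": [0.5, -1, 0], "twist": [0, 0, 0]},
    {"slide": [0.1, -1, 0], "twist": [0, 0, 0]},
    {"slide": [0.1, -1, 0], "twist": [0, 0, 0]},
    {"slide": [0.1, -1, 0], "twist": [0, 0, 0]},
  ],
)

```text
time: 7.12
ee_pos: [0.5116, 0.0284, 0.1418]
tool_rot: [[-0.081, 0.997, -0.0], [0.997, 0.081, 0.002], [0.002, 0.0, -1.0]]
ft_force: [2.0, 7.6, 4.8]
width: 0.303
finger_force: 7.0
```

```bash
cat > k.py <<'E'
from h import *
# knob centroid: compare with start image, side view (dark blob), shift along stand y
def knob(im):
    x0,y0,x1,y1=280,232,312,258
    g=im[y0:y1,x0:x1].max(2); m=((g<45)*255).astype(np.uint8)
    n,l,s,c=cv2.connectedComponentsWithStats(m); k=1+np.argmax(s[1:,4]); return c[k]+[x0,y0],s[k]
if __name__=="__main__":
    a,sa=knob(cv2.imread("pics/side0.png")); b,sb=knob(vision.read_camera("side"))
    A,B=onz("side",a,.235),onz("side",b,.235); print(sa,sb,"shift",(B-A)*1e3, "knob",B)
E
python3 k.py
```

```text
[  3  11  13  14 139] [ 10   4  12  14 133] shift [  1.52320933 -23.90875325   0.        ] knob [0.49649544 0.15374311 0.235     ]
```

>>> play_rows(
  moves=[
    {"slide": [0.1, -1, 0], "twist": [0, 0, 0]},
    {"slide": [0.1, -1, 0], "twist": [0, 0, 0]},
    {"slide": [0.1, -1, 0], "twist": [0, 0, 0]},
    {"slide": [0.1, -1, 0], "twist": [0, 0, 0]},
  ],
)

```text
time: 7.68
ee_pos: [0.5119, 0.0236, 0.1418]
tool_rot: [[-0.081, 0.997, -0.0], [0.997, 0.081, 0.0], [0.0, -0.0, -1.0]]
ft_force: [1.7, 2.9, 5.6]
width: 0.3
finger_force: 7.0
```

>>> play_rows(
  moves=[
    {"slide": [0.1, -1, 0], "twist": [0, 0, 0]},
    {"slide": [0.1, -1, 0], "twist": [0, 0, 0]},
    {"slide": [0.1, -1, 0], "twist": [0, 0, 0]},
  ],
)

```text
time: 8.05
ee_pos: [0.5121, 0.0217, 0.1416]
tool_rot: [[-0.081, 0.997, -0.001], [0.997, 0.081, 0.002], [0.002, -0.0, -1.0]]
ft_force: [2.4, 11.8, 2.1]
width: 0.301
finger_force: 7.0
```

```bash
python3 k.py
```

```text
[  3  11  13  14 139] [ 11   3  12  13 132] shift [  2.14502493 -29.07365312   0.        ] knob [0.49711726 0.14857821 0.235     ]
```

The force rose to 12 N while the sleeve stopped at about 29 mm, so it looks latched. I'll release, rise and look.

>>> play_rows(
  moves=[
    {"slide": [0, 0.8, 0], "twist": [0, 0, 0]},
    {"slide": [0, 0, 0], "twist": [0, 0, 0]},
    {"slide": [0, 0, 0], "twist": [0, 0, 0]},
    {"slide": [0, 0, 0], "twist": [0, 0, 0]},
  ],
  fingers=0.6,
)

```text
time: 8.6
ee_pos: [0.5122, 0.0212, 0.1415]
tool_rot: [[-0.081, 0.997, -0.0], [0.997, 0.081, -0.0], [-0.0, -0.0, -1.0]]
ft_force: [0.4, 0.2, -0.2]
width: 0.685
finger_force: 0.0
```

>>> play_rows(
  moves=[
    {"slide": [0, 0, 30], "twist": [0, 0, 0]},
    {"slide": [0, 0, 45], "twist": [0, 0, 0]},
    {"slide": [-20, -40, 45], "twist": [0, 0, 0]},
    {"slide": [-50, -40, 20], "twist": [0, 0, 0]},
    {"slide": [-60, -40, 0], "twist": [0, 0, 0]},
    {"slide": [-60, -20, 0], "twist": [0, 0, 0]},
    {"slide": [0, 0, 0], "twist": [0, 0, 0]},
  ],
)

```text
time: 9.48
ee_pos: [0.3323, -0.1105, 0.2798]
tool_rot: [[-0.078, 0.997, 0.001], [0.997, 0.078, -0.001], [-0.001, 0.0, -1.0]]
ft_force: [0.1, 0.0, -0.2]
width: 0.797
finger_force: 0.0
```

```bash
python3 k.py; python3 - <<'E'
from h import *
im=vision.read_camera("top"); cv2.imwrite("pics/t3.png",im)
a=cv2.resize(cv2.imread("pics/top0.png")[195:240,240:350],None,fx=7,fy=6,interpolation=cv2.INTER_CUBIC)
b=cv2.resize(im[195:240,240:350],None,fx=7,fy=6,interpolation=cv2.INTER_CUBIC)
cv2.imwrite("pics/t3c.png",np.vstack([a,b]))
E
```

```text
[  3  11  13  14 139] [ 11   3  12  14 131] shift [  1.99564859 -28.44454239   0.        ] knob [0.49696788 0.14920732 0.235     ]
```

View pics/t3c.png

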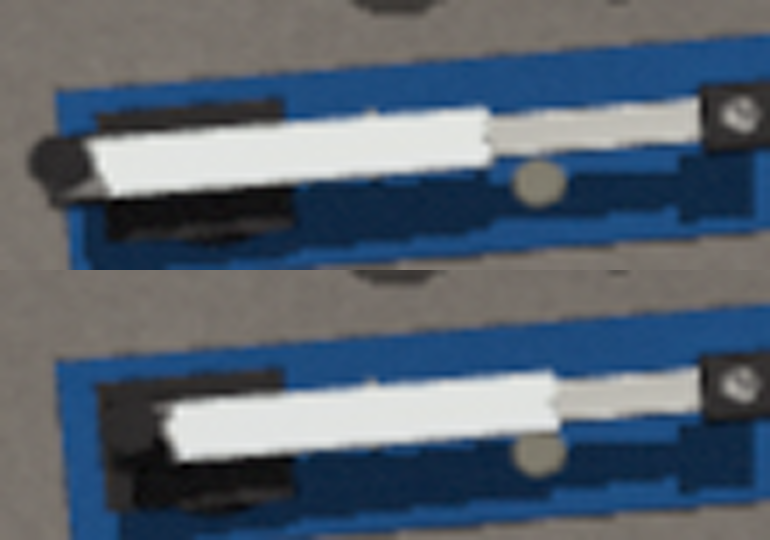

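Both crops show the button tip at (371,111), just beyond the sleeve's edge. The sleeve's end has moved from x=490 to 555, about 28 mm. I'll compare the button pixels numerically.

```bash
python3 - <<'E'
from h import *
for f in("top0","t3"):
    im=cv2.imread(f"pics/{f}.png").astype(int); print(im[210:217,289:298,2])
    m=cv2.inRange(im.astype(np.uint8),(205,)*3,(255,)*3);m[:195]=0;m[240:]=0;m[:,:245]=0;m[:,370:]=0
    n,l,s,c=cv2.connectedComponentsWithStats(m); k=1+np.argmax(s[1:,4]); 
    p=np.argwhere(l==k)[:,::-1]; w=np.array([onz("top",a,.175)[:2] for a in p],np.float32); r=cv2.minAreaRect(w);print(r,cv2.boxPoints(r).round(4).tolist())
E
```

```text
[[ 30  28  30  29  30  30  30  31  28]
 [ 32  31  31  30  30  33  31  32  31]
 [ 31  31  34  44  43  33  28  29  31]
 [ 31  31  48  90 106  42  62  70  92]
 [104 127 141 178 190 165 169 176 185]
 [191 205 213 226 226 226 226 227 226]
 [227 226 226 226 227 226 227 226 225]]
((0.5062025785446167, 0.08344394713640213), (0.023977093398571014, 0.16551543772220612), 4.819663047790527) [[0.48730000853538513, 0.164900004863739], [0.5012000203132629, -0.0], [0.5250999927520752, 0.0020000000949949026], [0.5112000107765198, 0.16689999401569366]]
[[ 29  30  32  28  30  30  32  30  30]
 [ 29  28  29  32  29  29  31  28  32]
 [ 30  30  35  47  45  29  32  28  33]
 [ 28  29  45  88 105  40  58  68  92]
 [103 126 141 176 188 162 168 173 183]
 [189 203 211 225 225 225 224 225 224]
 [225 224 224 224 224 225 225 224 225]]
((0.5085336565971375, 0.05412082374095917), (0.023697884753346443, 0.16393060982227325), 4.822749137878418) [[0.48980000615119934, 0.1348000019788742], [0.503600001335144, -0.028599999845027924], [0.5271999835968018, -0.026599999517202377], [0.5134000182151794, 0.13680000603199005]]
```

The button pixels match the start image, so it's fully out, and the sleeve has moved about 29 mm. Next is the knob, at about (0.501, 0.146).

>>> play_rows(
  moves=[
    {"slide": [0, 0, 20], "twist": [0, 0, 0]},
    {"slide": [28, 43, 10], "twist": [0, 0, 0]},
    {"slide": [28, 43, 0], "twist": [0, 0, 0]},
    {"slide": [28, 43, 0], "twist": [0, 0, 0]},
    {"slide": [28, 43, 0], "twist": [0, 0, 0]},
    {"slide": [28, 43, 0], "twist": [0, 0, 0]},
    {"slide": [28, 41, 0], "twist": [0, 0, 0]},
    {"slide": [0, 0, 0], "twist": [0, 0, 0]},
  ],
  fingers=-1,
  force=10,
)

```text
time: 10.58
ee_pos: [0.5041, 0.1496, 0.3082]
tool_rot: [[-0.085, 0.996, -0.002], [0.996, 0.085, 0.0], [0.0, -0.001, -1.0]]
ft_force: [-0.3, -1.0, -0.2]
width: 0.014
finger_force: 0.0
```

>>> play_rows(
  moves=[
    {"slide": [0, 0, -20], "twist": [0, 0, 0]},
    {"slide": [0, 0, -20], "twist": [0, 0, 0]},
    {"slide": [0, 0, -8], "twist": [0, 0, 0]},
    {"slide": [0, 0, 0], "twist": [0, 0, 0]},
  ],
)

```text
time: 11.08
ee_pos: [0.5027, 0.1462, 0.2614]
tool_rot: [[-0.081, 0.997, -0.001], [0.997, 0.081, -0.0], [-0.0, -0.001, -1.0]]
ft_force: [-0.3, -0.3, 0.9]
width: 0.005
finger_force: 0.0
```

```bash
python3 - <<'E'
from h import *
s=monitor.sense();print(s["ee_pos"],s["ft_force"])
a=cv2.resize(vision.read_camera("side")[200:300,240:360],None,fx=5,fy=5,interpolation=cv2.INTER_CUBIC)
cv2.imwrite("pics/s4.png",a); print(proj("side",s["ee_pos"]))
E
```

```text
[0.50271426 0.14623798 0.26142202] [-0.3300922  -0.3152791   0.86998857]
[294.5444293  229.58191574]
```

View pics/s4.png

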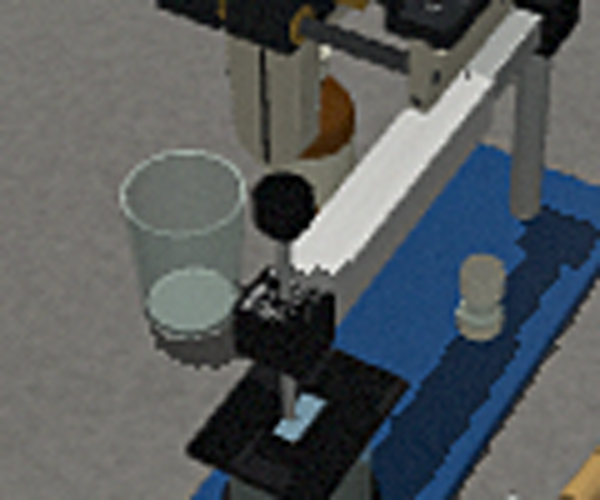

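The fingertips, at (275,160), are right above the knob at (283,205). The cannula's tip is over the lid's slot. I'll shift 2 mm in -x and descend gently.

>>> play_rows(
  moves=[
    {"slide": [-2, 0, -3], "twist": [0, 0, 0]},
    {"slide": [0, 0, -3], "twist": [0, 0, 0]},
    {"slide": [0, 0, -3], "twist": [0, 0, 0]},
    {"slide": [0, 0, -3], "twist": [0, 0, 0]},
    {"slide": [0, 0, -2], "twist": [0, 0, 0]},
    {"slide": [0, 0, -2], "twist": [0, 0, 0]},
    {"slide": [0, 0, -2], "twist": [0, 0, 0]},
  ],
)

```text
time: 12.0
ee_pos: [0.5008, 0.1462, 0.2435]
tool_rot: [[-0.081, 0.997, 0.0], [0.997, 0.081, -0.0], [-0.0, 0.0, -1.0]]
ft_force: [0.2, 0.9, -0.4]
width: 0.01
finger_force: 0.0
```

>>> play_rows(
  moves=[
    {"slide": [0, 0, -2], "twist": [0, 0, 0]},
    {"slide": [0, 0, -2], "twist": [0, 0, 0]},
    {"slide": [0, 0, -2], "twist": [0, 0, 0]},
    {"slide": [0, 0, -2], "twist": [0, 0, 0]},
    {"slide": [0, 0, -2], "twist": [0, 0, 0]},
  ],
)

```text
time: 12.62
ee_pos: [0.5008, 0.1462, 0.2336]
tool_rot: [[-0.081, 0.997, 0.0], [0.997, 0.081, 0.0], [0.0, 0.0, -1.0]]
ft_force: [-0.7, 0.3, 2.0]
width: 0.005
finger_force: 1.3
```

>>> play_rows(
  moves=[
    {"slide": [0, 0, -1.5], "twist": [0, 0, 0]},
    {"slide": [0, 0, -1.5], "twist": [0, 0, 0]},
    {"slide": [0, 0, -1.5], "twist": [0, 0, 0]},
    {"slide": [0, 0, -1.5], "twist": [0, 0, 0]},
  ],
)

```text
time: 13.12
ee_pos: [0.5008, 0.1462, 0.2275]
tool_rot: [[-0.081, 0.997, 0.0], [0.997, 0.081, 0.0], [0.0, 0.0, -1.0]]
ft_force: [-0.5, -0.2, 2.7]
width: 0.005
finger_force: 1.3
```

```bash
python3 k.py
```

```text
[  3  11  13  14 139] [11  2 12 18 78] shift [ -6.91145094 -16.21537036   0.        ] knob [0.48806078 0.1614365  0.235     ]
```

>>> play_rows(
  moves=[
    {"slide": [0, 0, -2], "twist": [0, 0, 0]},
    {"slide": [0, 0, -2], "twist": [0, 0, 0]},
    {"slide": [0, 0, -2], "twist": [0, 0, 0]},
    {"slide": [0, 0, -2], "twist": [0, 0, 0]},
    {"slide": [0, 0, -2], "twist": [0, 0, 0]},
  ],
)

```text
time: 13.8
ee_pos: [0.5008, 0.1462, 0.2175]
tool_rot: [[-0.081, 0.997, 0.0], [0.997, 0.081, -0.0], [-0.0, 0.0, -1.0]]
ft_force: [-0.6, 0.1, 2.3]
width: 0.005
finger_force: 1.3
```

>>> play_rows(
  moves=[
    {"slide": [0, 0, -2], "twist": [0, 0, 0]},
    {"slide": [0, 0, -2], "twist": [0, 0, 0]},
    {"slide": [0, 0, -2], "twist": [0, 0, 0]},
    {"slide": [0, 0, -2], "twist": [0, 0, 0]},
    {"slide": [0, 0, -2], "twist": [0, 0, 0]},
    {"slide": [0, 0, -2], "twist": [0, 0, 0]},
  ],
)

```text
time: 14.55
ee_pos: [0.5008, 0.1462, 0.2055]
tool_rot: [[-0.081, 0.997, 0.0], [0.997, 0.081, -0.0], [-0.0, 0.0, -1.0]]
ft_force: [-0.5, 0.5, 2.3]
width: 0.007
finger_force: 1.3
```

Home is near 0.197, so I'll use small steps from here.

>>> play_rows(
  moves=[
    {"slide": [0, 0, -1], "twist": [0, 0, 0]},
    {"slide": [0, 0, -1], "twist": [0, 0, 0]},
    {"slide": [0, 0, -1], "twist": [0, 0, 0]},
    {"slide": [0, 0, -1], "twist": [0, 0, 0]},
    {"slide": [0, 0, -1], "twist": [0, 0, 0]},
    {"slide": [0, 0, -1], "twist": [0, 0, 0]},
  ],
)

```text
time: 15.3
ee_pos: [0.5008, 0.1462, 0.1995]
tool_rot: [[-0.081, 0.997, 0.0], [0.997, 0.081, -0.0], [-0.0, 0.0, -1.0]]
ft_force: [0.5, 0.2, 2.3]
width: 0.006
finger_force: 1.2
```

>>> play_rows(
  moves=[
    {"slide": [0, 0, -0.5], "twist": [0, 0, 0]},
    {"slide": [0, 0, -0.5], "twist": [0, 0, 0]},
  ],
)

```text
time: 15.55
ee_pos: [0.5008, 0.1462, 0.1986]
tool_rot: [[-0.081, 0.997, -0.0], [0.997, 0.081, -0.0], [-0.0, -0.0, -1.0]]
ft_force: [-0.1, 0.3, 2.8]
width: 0.005
finger_force: 1.2
```

>>> play_rows(
  moves=[
    {"slide": [0, 0, -0.5], "twist": [0, 0, 0]},
    {"slide": [0, 0, -0.5], "twist": [0, 0, 0]},
  ],
)

```text
time: 15.8
ee_pos: [0.5008, 0.1462, 0.1976]
tool_rot: [[-0.081, 0.997, 0.0], [0.997, 0.081, -0.0], [-0.0, 0.0, -1.0]]
ft_force: [0.1, -0.0, 3.5]
width: 0.005
finger_force: 1.2
```

>>> play_rows(
  moves=[
    {"slide": [0, 0, -0.3], "twist": [0, 0, 0]},
    {"slide": [0, 0, 0], "twist": [0, 0, 0]},
  ],
)

```text
time: 16.05
ee_pos: [0.5008, 0.1462, 0.1973]
tool_rot: [[-0.081, 0.997, -0.0], [0.997, 0.081, -0.0], [-0.0, -0.0, -1.0]]
ft_force: [-0.4, -0.2, 1.9]
width: 0.007
finger_force: 0.9
```

>>> play_rows(
  moves=[
    {"slide": [0, 0, -0.3], "twist": [0, 0, 0]},
    {"slide": [0, 0, -0.3], "twist": [0, 0, 0]},
    {"slide": [0, 0, 0], "twist": [0, 0, 0]},
  ],
)

```text
time: 16.42
ee_pos: [0.5008, 0.1462, 0.1971]
tool_rot: [[-0.081, 0.997, 0.0], [0.997, 0.081, 0.0], [0.0, 0.0, -1.0]]
ft_force: [-1.2, -0.5, 7.3]
width: 0.004
finger_force: 3.4
```

The knob is at its hard stop, at z=0.197 with the force rising. Retreating and checking.

>>> play_rows(
  moves=[
    {"slide": [0, 0, 3], "twist": [0, 0, 0]},
    {"slide": [0, 0, 20], "twist": [0, 0, 0]},
    {"slide": [0, 0, 50], "twist": [0, 0, 0]},
    {"slide": [-50, -30, 30], "twist": [0, 0, 0]},
    {"slide": [-50, -40, 0], "twist": [0, 0, 0]},
    {"slide": [-50, -40, 0], "twist": [0, 0, 0]},
    {"slide": [-30, -30, 0], "twist": [0, 0, 0]},
    {"slide": [0, 0, 0], "twist": [0, 0, 0]},
  ],
)

```text
time: 17.42
ee_pos: [0.3242, 0.0085, 0.2985]
tool_rot: [[-0.078, 0.997, 0.001], [0.997, 0.078, -0.0], [-0.0, 0.001, -1.0]]
ft_force: [-0.3, -0.1, 0.6]
width: 0.005
finger_force: 0.0
```

```bash
python3 - <<'E'
from h import *
im=vision.read_camera("top"); print(im[210:217,289:298,2])
a=cv2.resize(vision.read_camera("side")[190:330,220:380],None,fx=4,fy=4,interpolation=cv2.INTER_CUBIC)
cv2.imwrite("pics/s5.png",a)
E
```

```text
[[ 29  28  29  30  29  29  30  30  31]
 [ 30  31  26  28  27  30  30  32  30]
 [ 32  31  35  45  44  28  30  27  27]
 [ 27  30  48  88 106  41  60  71  92]
 [104 127 139 175 188 163 168 171 183]
 [189 203 211 224 224 224 224 224 224]
 [223 224 225 224 224 225 224 224 225]]
```

View pics/s5.png

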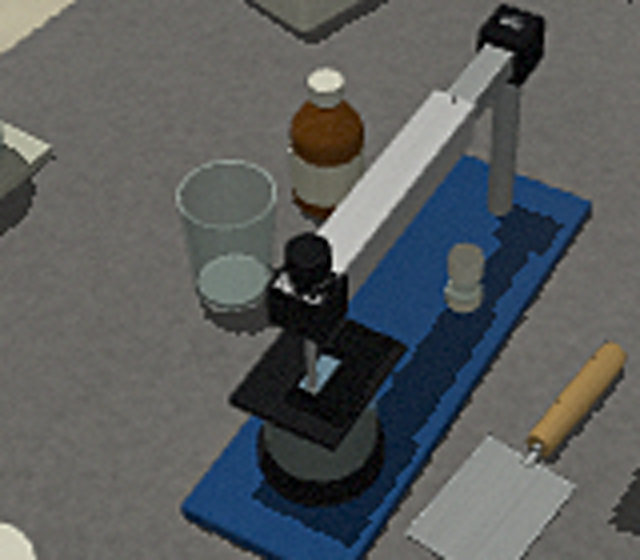

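The knob at (308,260) sits on the holder, the cannula passes through the slot at (318,375), the button is still out, and the bystanders haven't moved.

```bash
python3 -c "
from plant import robot
print(robot.close_job())"
```

```text
the job is handed in; nothing more can be done
None
```

I handed the job in at about 17.5 s: the arm is one hole shorter (about 29 mm) with the button fully out, the knob was pushed home gently (about 7 N read on the wrist), and the final pictures show nothing else on the bench moved; the hand-in call returned no verdict.

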